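# Reject the stiff instrument case

## Task

Check the hinges of the two small metal instrument cases, the left one first, then the right one: raise each lid by its grip bar to about 45 degrees and let go; a good lid falls shut by itself, a stiff one stays up. Then close the stiff lid by its grip bar and set that case down flat in the shallow steel tray without dropping it; leave the good case standing shut in its place.

Things in the scene. Friction and masses are not known exactly. Their poses are not given: they have to be found in the camera images.
- case_a_center (a point): Middle of a loose silver metal case, 86 (x) x 52 (y) x 32 mm high, 0.45 to 0.75 kg, 16 mm above its underside; x runs from grip bar end to hinge end, z up. Flat lid 50 mm wide, its top 38 mm above the desk. Near its -x end a black round grip bar, 16 mm thick, 18 mm long along y, on a thin stem: lid shut, its centre is at x -31, y 0, z +40 mm from this point, its top 64 mm above the desk.
- case_b_center (a point): The other case, the same in look, sizes and axes as case_a. One of the two has a stiff hinge; either may be the left one (greater y). The stiff lid stays where it is left but moves with about 1 N at the grip bar; the good lid falls shut.
- case_a_lid (a joint): Lid angle of that case, rad: 0 shut, grows as the grip bar end is raised, stop at 1.1. The hinge axis runs along the case's y, at x +41, z +17 mm from the case's centre point.
- case_b_lid (a joint): Lid angle of that case, rad: 0 shut, grows as the grip bar end is raised, stop at 1.1. The hinge axis runs along the case's y, at x +41, z +17 mm from the case's centre point.
- tray: Shallow open steel reject tray, fixed to the desk on the right, 170 (x) x 200 (y) x 20 mm high, walls and floor 4 mm thick. Origin at the centre of its underside.
There are look-alikes about, which are no part of the job. Leave any green or red look-alike of the part that bears case_b_center alone.

How it is judged:
By the outcome, as a careful person would: the job done as asked, in the order asked, and still so for the second after the job is handed in, with the robot touching nothing.
It also fails if it takes over 72 s, if anything falls off the work surface, if the arm or the gripper's body presses on something with over 40 N, if the wrist force passes 120 N, or if a joint passes its speed limit or range.

## Robot

A 6-joint arm with a two-finger parallel gripper is mounted at the origin on the work surface; the furniture and walls round the work are solid. World frame = base frame: x ahead of the robot, y to its left, z up, the work surface at z = 0. Lengths are in m, angles in degrees, forces in N, time in s.
With the tool pointing down it reaches from about 0.375 to 0.9 m from the base axis. Payload 3.1 kg.
Tool frame: the origin (TCP) lies midway between the tips of the shut fingers; the grasp point (between the pads) lies behind it (r.grip_depth is the z of the grasp point in the tool frame, in m); z points along the fingers, y is the direction in which the jaws open and shut (so a half turn about z gives the same grasp; the last joint's range is limited). The gripper opens to 87 mm and grips with 3 to 60 N. Pads are 19 mm wide; open, the fingers measure 117 mm over their backs; the gripper's body (75 mm by 190 mm) begins 51 mm behind the grasp point.
Start: joints at [54.059, 30.224, 82.088, -0, 67.689, -10.227], TCP at [0.271, 0.563, 0.223] pointing down, gripper open.
Joint ranges: [-176.69, 176.69], [-43.24, 126.21], [12.49, 139.97], [-82, 262], [0, 151.66], [-163.58, 163.58]. Speed limits (degrees/s): [159.86, 159.86, 180, 180, 180, 180].

## Interface

Orientations are given as [roll, pitch, yaw] about the fixed x, y, z axes, in that order (R = Rz(yaw) Ry(pitch) Rx(roll)).
In Python, from bench import r gives the robot as it stands. The module is installed in compiled form; this text tells all that it offers.
- The arm moves only by the shell command python3 -m creep 'ROWS' [FORCE]. ROWS is JSON, a list of rows, each a list of 7 numbers: the shift along the tool's x, y, z in mm, then the turn, a rotation vector about the tool's x, y, z in degrees, then the finger opening in mm, from 0 to 87. A call has exactly 10 rows; each row is the pose to reach, as a shift and turn from the pose commanded when the call began, along the tool's axes at that moment; what a row does not reach only later rows make up. A row lasts 1/8 s, in which the tool goes at most 62.5 mm and 10.7 degrees, less where a joint would pass 70% of its speed; a pose out of reach is approached as far as the arm can. A call with a gripper value outside its range is refused whole. The fingers move at their own pace and stop on an object; FORCE is the grip in N (left out, the last holds). Time passes only in rows, so rows that repeat a pose let the fingers close, or fill a call up. It gives the time, the measured TCP pose, the force and the opening at its end, in the units of the state.
- r.state(): the state, without advancing time (a new reading comes with each control period).
- r.camera(name): name is "scene" or "top" or "wrist"; returns a dict with "image" (400x640x3 uint8, red, green, blue), "fx", "fy", "cx", "cy" (pixels), "xyz" and "rotation" of the camera in the world. Camera axes: x right, y up, looking along -z (the intrinsics and any distortion apply to the point x, -y, -z); pixel columns grow to the right and rows downward; lengths in m; the calibration is good to about 2 mm. The wrist camera is an equidistant fisheye: a pixel r from the principal point sees the ray r / f radians off the axis. A picture is of the moment at which its call begins. There is no depth.
- r.finish_job(): hands the job in, once; it reports no verdict.
Trained networks look in a picture, given as the dict that the camera call returned (one of the last four; its "shot" number tells which), for a name from the list of things; names that differ only in an ending like _2 or _b are one class to them, and where a whole thing is asked for, a point or a joint stands for the part that bears it (a point fixed in the world has none). Each returns a list of dicts, best first, with "score" (0 to 1); they miss things now and then, are a little off and sometimes report something else, mostly with a low value. They report only what shows in the picture. A call takes as long as a camera call. They do not tell look-alikes from the thing itself.
- r.recognise(picture, name): "at" ([row, column] in pixels, amid what is visible of it).
- r.spot_point(picture, name): "at" ([row, column] in pixels: a listed point, or the origin of a listed thing).
The state is a dict: "t": time; "joints": joint angles; "dq": joint speeds; "joint_efforts": joint torques, N m; "eef_pos": TCP position; "eef_rot": TCP orientation; "ft_force": force on the tool from outside, world axes, zero at the start; "ft_torque": the same for the moment, N m; "grip_width": opening from 0.0 (shut) to 1.0 (fully open).
Only numpy, scipy, OpenCV 4.12 (cv2) and the standard library are available. Lean on these libraries where they do the work, as an engineer would, in place of code of your own. Each camera call takes 0.05 s, during which the arm holds its last target. There are 200 camera calls.

## Working session

There is one attempt and no reset: what is moved stays moved. The work goes in short steps, Python scripts to look and compute and a shell command to move; the robot and the scene stay as the last step left them, time stands still between calls to the robot, and variables do not carry over. Pictures are saved under pics/ and viewed, about 8 in all and at most 12, crops included, and the job is handed in when it is done.

```bash
mkdir -p pics; cat > h.py <<'E'
from bench import r
import numpy as np, cv2
def ray(c,at):
    v,u=at; d=np.array([(u-c['cx'])/c['fx'],-(v-c['cy'])/c['fy'],-1.0])
    return np.array(c['xyz']), np.array(c['rotation']).reshape(3,3)@d
def onz(c,at,z):
    o,d=ray(c,at); return o+d*(z-o[2])/d[2]
def save(c,n,s=1.0,crop=None):
    im=c['image'][...,::-1]
    if crop: a,b,e,f=crop; im=im[a:b,e:f]
    cv2.imwrite('pics/'+n,cv2.resize(np.ascontiguousarray(im),None,fx=s,fy=s,interpolation=cv2.INTER_CUBIC))
E
python3 - <<'E'
from h import *
print(r.grip_depth,r.state())
ims=[]
for n in('top','scene'):
    c=r.camera(n); ims.append(c); 
    print(n,np.round(c['xyz'],3),np.round(c['rotation'],2).tolist(),c['fx'])
    for o,z in(('case_a_center',.016),('tray',0)):
        for k in r.spot_point(c,o)[:6]: print(o,k['at'],round(k['score'],2),np.round(onz(c,k['at'],z),3))
    save(c,n+'.png',1.2)
E
```

```text
-0.0187 {'t': 0.0, 'joints': array([ 5.40601412e+01,  3.02780234e+01,  8.21568261e+01, -4.64258721e-04,
        6.76886657e+01, -1.02260497e+01]), 'dq': array([ 0.0052439 , -0.04235746, -0.05491574, -0.08331797, -0.01973367,
        0.05224775]), 'joint_efforts': array([ 4.55192840e-04, -4.40038705e+01, -1.76589847e+01,  6.33199629e-02,
        5.81745955e-02, -1.44548021e-04]), 'eef_pos': array([0.27069803, 0.5625214 , 0.2215793 ]), 'eef_rot': array([-1.79878371e+02, -2.15055907e-02,  1.54286345e+02]), 'ft_force': array([0.53723827, 0.26568221, 0.27514569]), 'ft_torque': array([ 0.04203103, -0.04455576,  0.00235767]), 'grip_width': 1.0005662325017601}
top [ 0.338 -0.052  1.127] [8.61, -0.35, -89.09] 511.6386306889833Traceback (most recent call last):
  File "<stdin>", line 8, in <module>
  File "h.py", line 7, in onz
    o,d=ray(c,at); return o+d*(z-o[2])/d[2]
        ~~~^^^^^^
  File "h.py", line 5, in ray
    return np.array(c['xyz']), np.array(c['rotation']).reshape(3,3)@d
                               ~~~~~~~~~~~~~~~~~~~~~~~~~~~~~~~^^^^^
ValueError: cannot reshape array of size 3 into shape (3,3)
```

Camera rotation is roll/pitch/yaw in degrees.

```bash
sed -i "s/np.array(c\['rotation'\]).reshape(3,3)@d/Rot.from_euler('xyz',c['rotation'],degrees=True).apply(d)/; 2a from scipy.spatial.transform import Rotation as Rot" h.py
python3 - <<'E'
from h import *
for n in('top','scene'):
    c=r.camera(n)
    print(n,np.round(c['xyz'],3),np.round(c['rotation'],2).tolist(),c['fx'],c.keys())
    for o,z in(('case_a_center',.022),('tray',0)):
        for k in r.spot_point(c,o)[:6]: print(o,np.round(k['at']),round(k['score'],2),np.round(onz(c,k['at'],z),3))
    save(c,n+'.png',1.2)
E
```

```text
top [ 0.338 -0.052  1.127] [8.61, -0.35, -89.09] 511.6386306889833 dict_keys(['image', 'fx', 'fy', 'cx', 'cy', 'xyz', 'rotation', 'shot'])
case_a_center [189. 223.] 0.72 [0.544 0.164 0.022]
tray [206. 425.] 0.82 [ 0.517 -0.285  0.   ]
scene [-0.045 -0.383  0.794] [40.04, -0.06, -59.02] 385.15978020995027 dict_keys(['image', 'fx', 'fy', 'cx', 'cy', 'xyz', 'rotation', 'shot'])
case_a_center [168. 266.] 0.95 [0.532 0.15  0.022]
tray [241. 402.] 0.73 [ 0.517 -0.273 -0.   ]
```

View pics/top.png

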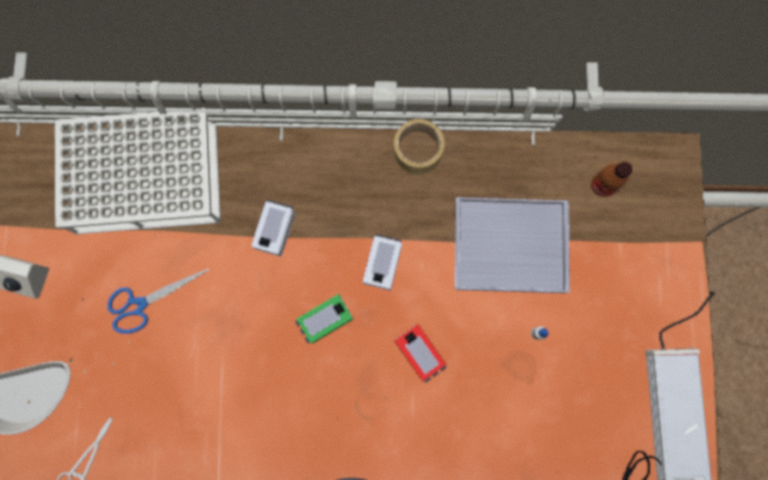

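View pics/scene.png

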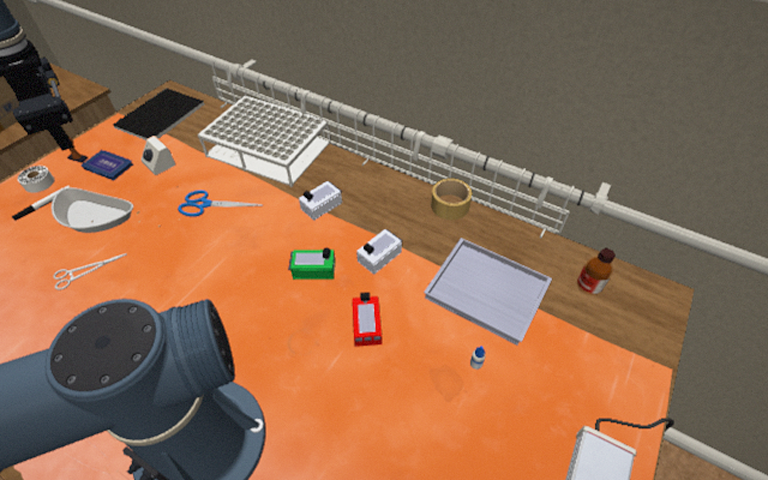

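Candidates in the top view (640x400 px, row,col): silver left (190,227), silver right (218,318), green (266,270), red (293,351). By the description I choose the two silver ones, each with its bar end toward the robot, and check them in a crop.

```bash
python3 - <<'E'
from h import *
c=r.camera('top'); save(c,'crop.png',4,(150,300,190,380))
im=c['image'].astype(int)
mx=im.max(2);sat=mx-im.min(2)
for nm,(a,b,e,f) in dict(L=(160,220,200,255),R=(190,250,295,345)).items():
    s=np.zeros(mx.shape,np.uint8); s[a:b,e:f]=(((sat<45)&(mx>125)))[a:b,e:f]
    n,l,st,_=cv2.connectedComponentsWithStats(s); k=1+np.argmax(st[1:,4])
    p=np.argwhere(l==k)
    blk=np.argwhere((mx<70)&(np.indices(mx.shape)[0]>=a)&(np.indices(mx.shape)[0]<b)&(np.indices(mx.shape)[1]>=e)&(np.indices(mx.shape)[1]<f))
    w=np.array([onz(c,q,.030)[:2] for q in p],np.float32)
    (m,sz,an)=cv2.minAreaRect(w); print(nm,st[k],np.round(m,3),np.round(sz,3),an,'bar',len(blk),np.round(onz(c,blk.mean(0),.056),3))
    bar=onz(c,blk.mean(0),.056)[:2]; d=np.array(m)-bar; print('yaw bar->centre',np.degrees(np.arctan2(d[1],d[0])),np.linalg.norm(d))
E
```

```text
L [210 167  34  46 989] [0.542 0.155] [0.057 0.091] 74.66572570800781 bar 33 [0.511 0.161 0.056]
yaw bar->centre -12.156151757986464 0.031391403611951835
R [303 196  32  46 959] [ 0.482 -0.047] [0.053 0.092] 77.92546081542969 bar 28 [ 0.451 -0.04   0.056]
yaw bar->centre -12.906023601804465 0.031918655062794135
```

View pics/crop.png

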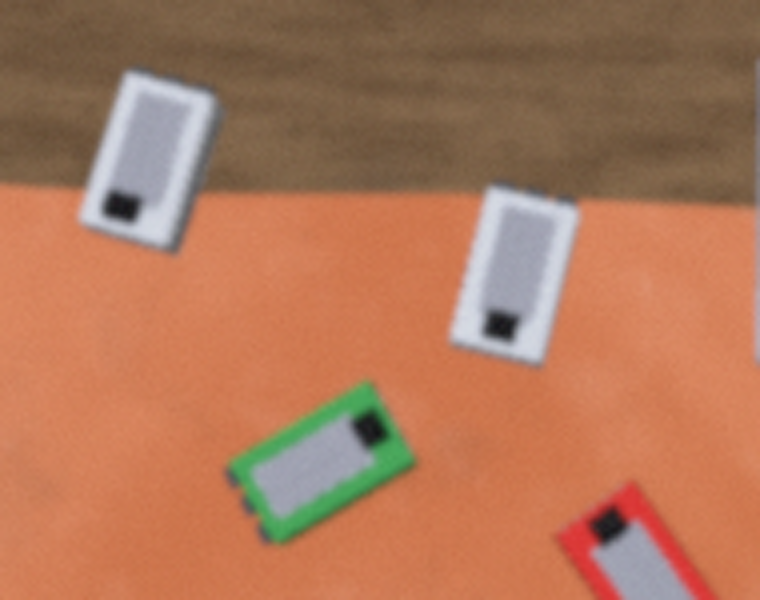

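The crop confirms both silver cases, with a black bar at the near end: left bar at crop (122,206), right bar at (500,325). Green and red are the look-alikes. Next I compute a hover above the left bar.

```bash
cat >> h.py <<'E'
def go(p,yaw,tilt=0):
    "shift mm and turn deg in tool axes to TCP p; tool y along case y for case yaw; tilt about case y"
    s=r.state(); R0=Rot.from_euler('xyz',s['eef_rot'],degrees=True)
    R1=Rot.from_euler('z',yaw,degrees=True)*Rot.from_euler('y',tilt,degrees=True)*Rot.from_euler('xyz',[180,0,180],degrees=True)
    sh=R0.inv().apply(np.array(p)-s['eef_pos'])*1000; tv=(R0.inv()*R1).as_rotvec(degrees=True)
    print('shift',np.round(sh,1),'turn',np.round(tv,1),'t',s['t'])
def fray(c,at):
    v,u=at; x=(u-c['cx'])/c['fx'];y=(v-c['cy'])/c['fy'];t=np.hypot(x,y);k=np.sin(t)/max(t,1e-9)
    return np.array(c['xyz']),Rot.from_euler('xyz',c['rotation'],degrees=True).apply([x*k,-y*k,-np.cos(t)])
def fonz(c,at,z):
    o,d=fray(c,at); return o+d*(z-o[2])/d[2]
E
python3 -c "
from h import *
go([.511,.161,.15],-14)"
```

```text
shift [-390.6 -258.1   72.5] turn [ -0.   -0.  -11.7] t 0.45
```

```bash
python3 -m creep '[[-50,-33,5,0,0,-2,87],[-100,-66,12,0,0,-3,87],[-150,-100,20,0,0,-5,87],[-200,-132,30,0,0,-6,87],[-250,-165,40,0,0,-8,87],[-300,-198,50,0,0,-9,87],[-350,-231,62,0,0,-11,87],[-391,-258,72,0,0,-11.7,87],[-391,-258,72,0,0,-11.7,87],[-391,-258,72,0,0,-11.7,87]]' 8
python3 - <<'E'
from h import *
c=r.camera('wrist'); print(np.round(c['xyz'],3),np.round(c['rotation'],1)); save(c,'w1.png',1.2)
for k in r.spot_point(c,'case_a_center')[:4]: print(k['at'],k['score'],np.round(fonz(c,k['at'],.016),3))
E
```

```text
t: 1.7
eef_pos: [0.511, 0.1612, 0.1505]
eef_rot: [180.0, -0.1, 165.9]
ft_force: [-0.5, 1.0, 0.1]
grip_width: 0.998
[0.44  0.179 0.312] [-15.4  -0.   76. ]
[223.4, 313.4] 0.66 [0.543 0.153 0.016]
```

View pics/w1.png

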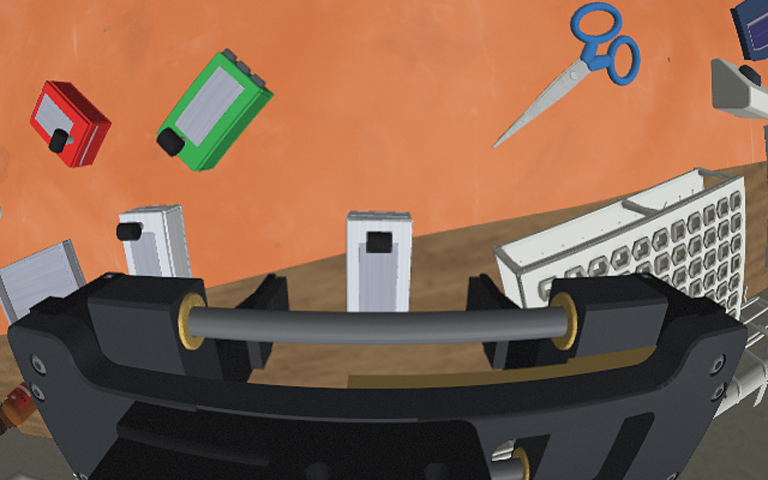

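The wrist view shows the left case upright in the frame, so its yaw is about -14. Its bar is at (379,242), which is px row 202, col 316.

```bash
python3 - <<'E'
from h import *
c=r.camera('wrist'); m=c['image'].max(2)
def blob(v,u,n=22):
    w=m[v-n:v+n,u-n:u+n]<60; l=cv2.connectedComponentsWithStats(w.astype(np.uint8))
    k=l[1][n,n]; print(l[2][k]); return l[3][k][::-1]+[v-n,u-n]
a=blob(202,316); print(a,fonz(c,a,.058))
for p in [(177,290),(177,342.5),(260,289),(260,341)]: print(p,np.round(fonz(c,p,.038),3))
# right case bar
a=blob(193,107); print(a,fonz(c,a,.056))
b=fonz(c,blob(202,316),.058); go([b[0],b[1],.056+.005-.0187],-14)
E
```

```text
[ 11  14  20  17 339]
[202.02359882 314.4719764 ] [0.5097221 0.1629482 0.058    ]
(177, 290) [0.487 0.146 0.038]
(177, 342.5) [0.498 0.192 0.038]
(260, 289) [0.567 0.123 0.038]
(260, 341) [0.579 0.173 0.038]
[ 12  15  20  14 261]
[192.44061303 106.46360153] [ 0.45057889 -0.03859713  0.056     ]
[ 11  14  20  17 339]
shift [  1.1   0.4 108.6] turn [ 0.  -0.   0.1] t 1.85
```

```bash
python3 -m creep '[[1,0,40,0,0,0,60],[1,0,75,0,0,0,50],[1,0,95,0,0,0,45],[1,0,103,0,0,0,40],[1,0,108,0,0,0,36],[1,0,108,0,0,0,28],[1,0,108,0,0,0,20],[1,0,108,0,0,0,8],[1,0,108,0,0,0,8],[1,0,108,0,0,0,8]]' 8; python3 -c "
import numpy as np
for t in np.radians(range(5,50,5)): print(np.round([72-72*np.cos(t)+23*np.sin(t),72*np.sin(t)+23*np.cos(t)-23],1),end=' ')"
```

```text
t: 3.1
eef_pos: [0.5109, 0.1614, 0.0431]
eef_rot: [180.0, 0.1, 166.0]
ft_force: [-0.4, 0.9, 4.0]
grip_width: 0.205
[2.3 6.2] [ 5.1 12.2] [ 8.4 17.9] [12.2 23.2] [16.5 28.3] [21.1 32.9] [26.2 37.1] [31.6 40.9] [37.4 44.2]
```

```bash
python3 -m creep '[[-2.3,0,-6.2,0,0,0,8],[-5.1,0,-12.2,0,0,0,8],[-8.4,0,-17.9,0,0,0,8],[-12.2,0,-23.2,0,0,0,8],[-16.5,0,-28.3,0,0,0,8],[-21.1,0,-32.9,0,0,0,8],[-26.2,0,-37.1,0,0,0,8],[-31.6,0,-40.9,0,0,0,8],[-37.4,0,-44.2,0,0,0,8],[-37.4,0,-44.2,0,0,0,8]]' 8
python3 - <<'E'
from h import *
c=r.camera('scene'); save(c,'s2.png',4,(110,260,200,390))
E
```

```text
t: 4.35
eef_pos: [0.5478, 0.1519, 0.0874]
eef_rot: [180.0, 0.1, 166.0]
ft_force: [-2.1, -0.9, 4.3]
grip_width: 0.209
```

View pics/s2.png

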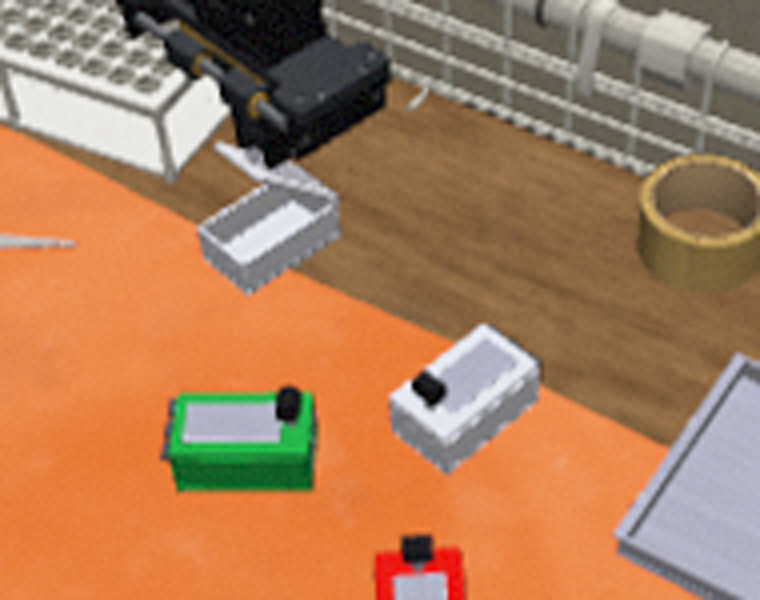

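The left lid is up at about 45° with the case flat on the desk: crop (275,170) for the lid and (265,240) for the box. Now I let go.

```bash
python3 -m creep '[[0,0,0,0,0,0,20],[0,0,0,0,0,0,30],[0,0,0,0,0,0,40],[0,0,0,0,0,0,50],[0,0,0,0,0,0,55],[0,0,0,0,0,0,55],[0,0,-10,0,0,0,55],[0,0,-30,0,0,0,55],[0,0,-60,0,0,0,55],[0,0,-60,0,0,0,55]]' 8
python3 - <<'E'
from h import *
c=r.camera('scene'); save(c,'s3.png',4,(110,260,200,390))
c=r.camera('wrist'); a=c; 
for k in r.spot_point(c,'case_a_center')[:4]: print(k['at'],k['score'],np.round(fonz(c,k['at'],.016),3))
E
```

```text
t: 5.65
eef_pos: [0.5489, 0.1524, 0.1495]
eef_rot: [179.9, 0.3, 166.0]
ft_force: [-0.4, 1.0, 0.3]
grip_width: 0.634
[185.4, 311.2] 0.71 [0.541 0.151 0.016]
```

View pics/s3.png

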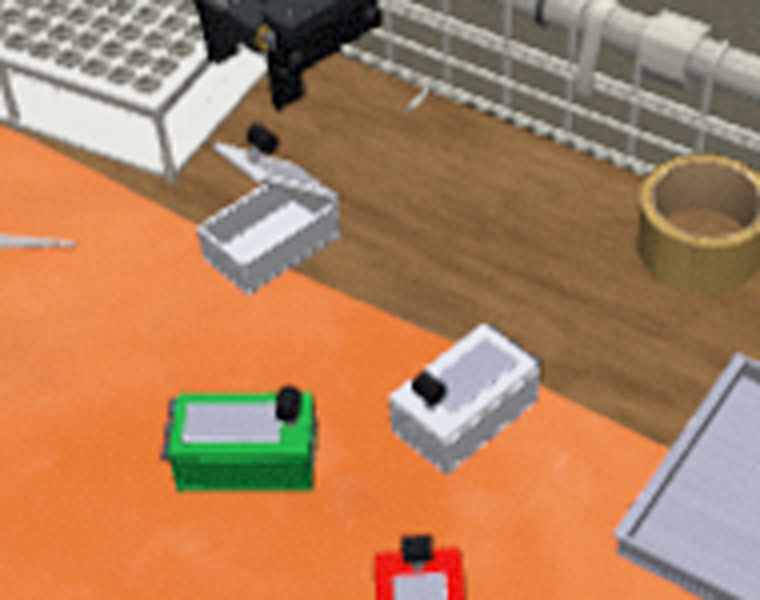

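The left lid stays up, bar at crop (262,138), so the left case is the stiff one. Now the right case.

```bash
python3 -c "
from h import *
go([.451,-.039,.15],-12)"
```

```text
shift [  46.1 -208.5   -3.6] turn [-0.  -0.1 -2. ] t 5.8
```

```bash
python3 -m creep '[[5,-25,-10,0,0,0,60],[12,-55,-15,0,0,-1,60],[20,-90,-15,0,0,-1,60],[28,-125,-12,0,0,-1,60],[36,-160,-8,0,0,-2,60],[43,-190,-3,0,0,-2,60],[46,-208,-1,0,0,-2,60],[46,-208,-1,0,0,-2,60],[46,-208,-1,0,0,-2,60],[46,-208,-1,0,0,-2,60]]'
python3 - <<'E'
from h import *
c=r.camera('wrist'); m=c['image'].max(2); im=c['image'].astype(int)
for k in r.spot_point(c,'case_b_center')[:4]: print(k['at'],k['score'],np.round(fonz(c,k['at'],.016),3))
l=cv2.connectedComponentsWithStats((m[170:235,280:350]<60).astype(np.uint8))
for s,p in zip(l[2][1:],l[3][1:]):
    if s[4]>60: a=p[::-1]+[170,280]; b=fonz(c,a,.058); print(s,a,b)
s=((im.max(2)-im.min(2)<40)&(im.max(2)>110)).astype(np.uint8); s[:165]=0;s[245:]=0;s[:,:270]=0;s[:,370:]=0
for v in range(178,246,8):
    u=np.where(s[v])[0]
    if len(u): print(v,u.min(),u.max(),np.round(fonz(c,(v,u.min()),.038)[:2],3),np.round(fonz(c,(v,u.max()),.038)[:2],3))
go([b[0],b[1],.0425],-12)
E
```

```text
t: 7.05
eef_pos: [0.4521, -0.0378, 0.1476]
eef_rot: [180.0, -0.0, 168.0]
ft_force: [-0.0, -0.1, -0.2]
grip_width: 0.695
[78.7, 207.0] 0.85 [ 0.319 -0.115  0.016]
[225.5, 313.3] 0.59 [ 0.486 -0.045  0.016]
[97.4, 391.3] 0.55 [0.376 0.054 0.016]
[ 22  24  20  17 332] [202.06626506 311.72891566] [ 0.44979791 -0.03906928  0.058     ]
178 287 337 [ 0.429 -0.057] [ 0.438 -0.014]
186 285 340 [ 0.436 -0.061] [ 0.446 -0.012]
194 285 340 [ 0.443 -0.063] [ 0.453 -0.014]
202 285 339 [ 0.45  -0.064] [ 0.46  -0.016]
210 285 339 [ 0.458 -0.066] [ 0.468 -0.017]
218 285 338 [ 0.465 -0.068] [ 0.475 -0.02 ]
226 285 338 [ 0.473 -0.07 ] [ 0.483 -0.021]
234 285 337 [ 0.481 -0.072] [ 0.491 -0.024]
242 285 337 [ 0.489 -0.074] [ 0.499 -0.025]
shift [  2.   -1.6 105.3] turn [0.  0.  0.1] t 7.15
```

```bash
python3 -m creep '[[2,-1,40,0,0,1,60],[2,-1.5,72,0,0,1.8,50],[2,-1.5,92,0,0,1.8,45],[2,-1.5,100,0,0,1.8,40],[2,-1.5,104.5,0,0,1.8,36],[2,-1.5,104.5,0,0,1.8,28],[2,-1.5,104.5,0,0,1.8,20],[2,-1.5,104.5,0,0,1.8,8],[2,-1.5,104.5,0,0,1.8,8],[2,-1.5,104.5,0,0,1.8,8]]' 8
python3 -m creep '[[-2.3,0,-6.2,0,0,0,8],[-5.1,0,-12.2,0,0,0,8],[-8.4,0,-17.9,0,0,0,8],[-12.2,0,-23.2,0,0,0,8],[-16.5,0,-28.3,0,0,0,8],[-21.1,0,-32.9,0,0,0,8],[-26.2,0,-37.1,0,0,0,8],[-31.6,0,-40.9,0,0,0,8],[-37.4,0,-44.2,0,0,0,8],[-37.4,0,-44.2,0,0,0,8]]' 8
python3 - <<'E'
from h import *
c=r.camera('scene'); save(c,'s4.png',4,(110,260,200,390))
E
```

```text
t: 8.4
eef_pos: [0.4499, -0.0395, 0.0436]
eef_rot: [180.0, 0.1, 166.2]
ft_force: [0.9, 2.4, 3.5]
grip_width: 0.207
t: 9.65
eef_pos: [0.4866, -0.0486, 0.0879]
eef_rot: [180.0, 0.1, 166.2]
ft_force: [-1.7, 3.3, 1.8]
grip_width: 0.206
```

View pics/s4.png

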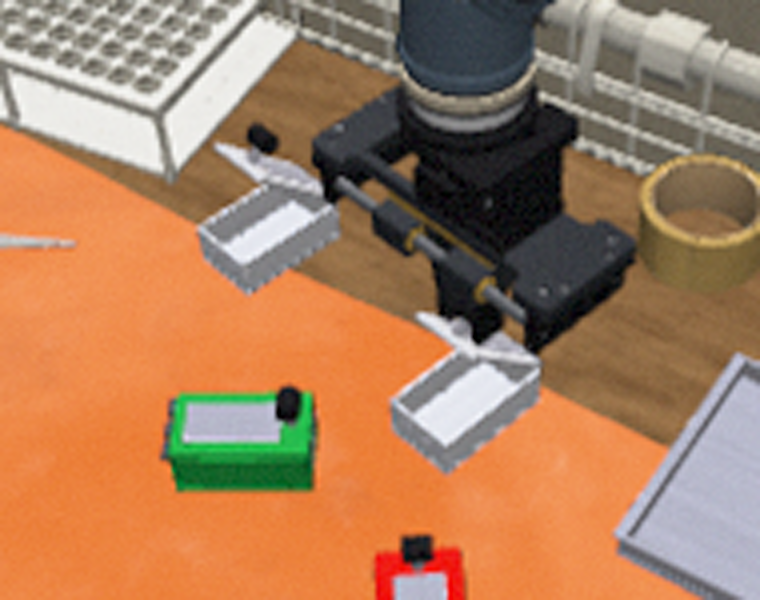

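The right lid is up at about 45°, at crop (480,335). I release it, rise, and check that it falls.

```bash
python3 -m creep '[[0,0,0,0,0,0,20],[0,0,0,0,0,0,30],[0,0,0,0,0,0,40],[0,0,0,0,0,0,50],[0,0,0,0,0,0,55],[0,0,0,0,0,0,55],[0,0,-10,0,0,0,55],[0,0,-30,0,0,0,55],[0,0,-60,0,0,0,55],[0,0,-60,0,0,0,55]]' 8
python3 - <<'E'
from h import *
c=r.camera('scene'); save(c,'s5.png',4,(110,260,200,390))
go([.5478,.1515,.150],-14); go([.5478,.1515,.0874],-14)
E
```

```text
t: 10.95
eef_pos: [0.4876, -0.049, 0.1498]
eef_rot: [-180.0, 0.3, 166.2]
ft_force: [-0.4, -0.1, 0.1]
grip_width: 0.631
shift [-11.7 209.   -1.4] turn [-0.   0.2  0.2] t 11.0
shift [-11.5 209.   61.2] turn [-0.   0.2  0.2] t 11.0
```

View pics/s5.png

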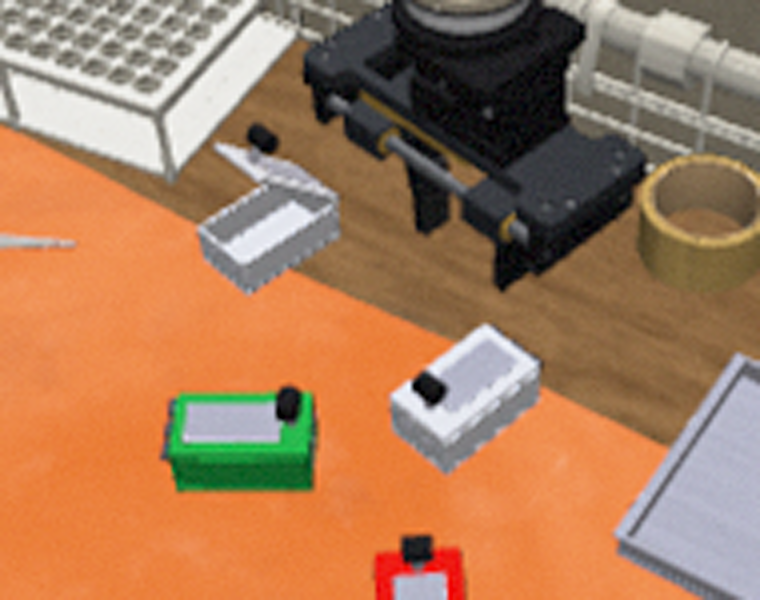

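The right lid fell shut, bar at crop (428,389), in its old place. Now back to the left bar to close it.

```bash
python3 -m creep '[[-2,30,-8,0,0,0,55],[-4,65,-10,0,0,0,55],[-6,100,-10,0,0,0,55],[-8,135,-10,0,0,0,55],[-9,165,-8,0,0,0,55],[-11,190,-4,0,0,0,55],[-11.5,209,0,0,0,0,55],[-11.5,209,0,0,0,0,55],[-11.5,209,0,0,0,0,55],[-11.5,209,0,0,0,0,55]]'
python3 -m creep '[[0,0,20,0,0,0,50],[0,0,40,0,0,0,45],[0,0,54,0,0,0,40],[0,0,60,0,0,0,40],[0,0,60,0,0,0,34],[0,0,60,0,0,0,28],[0,0,60,0,0,0,20],[0,0,60,0,0,0,8],[0,0,60,0,0,0,8],[0,0,60,0,0,0,8]]' 8
```

```text
t: 12.25
eef_pos: [0.5467, 0.1509, 0.1475]
eef_rot: [-180.0, -0.0, 166.1]
ft_force: [0.4, -0.4, 0.4]
grip_width: 0.628
t: 13.5
eef_pos: [0.547, 0.152, 0.0878]
eef_rot: [180.0, 0.0, 166.2]
ft_force: [0.1, 1.0, 1.9]
grip_width: 0.201
```

```bash
python3 -m creep '[[5.8,0,3.3,0,0,0,8],[11.2,0,7.1,0,0,0,8],[16.3,0,11.3,0,0,0,8],[20.9,0,15.9,0,0,0,8],[25.2,0,21,0,0,0,8],[29,0,26.3,0,0,0,8],[32.3,0,32,0,0,0,8],[35.1,0,38,0,0,0,8],[37.4,0,44.2,0,0,0,8],[37.4,0,45,0,0,0,8]]' 8
python3 -m creep '[[0,0,0,0,0,0,8],[0,0,0,0,0,0,20],[0,0,0,0,0,0,30],[0,0,0,0,0,0,40],[0,0,0,0,0,0,50],[0,0,-5,0,0,0,60],[-5,0,-20,0,0,0,75],[-10,0,-50,0,0,0,87],[-15,0,-100,0,0,0,87],[-15,0,-100,0,0,0,87]]' 8
python3 - <<'E'
from h import *
c=r.camera('scene'); save(c,'s6.png',4,(110,260,200,390))
c=r.camera('wrist'); im=c['image'].astype(int)
for k in r.spot_point(c,'case_b_center')[:4]: print(k['at'],k['score'],np.round(fonz(c,k['at'],.016),3))
l=cv2.connectedComponentsWithStats((im.max(2)[140:235,270:360]<60).astype(np.uint8))
for s,p in zip(l[2][1:],l[3][1:]):
    if s[4]>60: a=p[::-1]+[140,270]; b=fonz(c,a,.058); print(s,a,b)
s=((im.max(2)-im.min(2)<40)&(im.max(2)>110)).astype(np.uint8); s[:130]=0;s[245:]=0;s[:,:270]=0;s[:,370:]=0
for v in range(134,246,10):
    u=np.where(s[v])[0]
    if len(u): print(v,u.min(),u.max(),np.round(fonz(c,(v,u.min()),.038)[:2],3),np.round(fonz(c,(v,u.max()),.038)[:2],3))
E
```

```text
t: 14.75
eef_pos: [0.5103, 0.1608, 0.0424]
eef_rot: [-180.0, -0.0, 166.2]
ft_force: [-0.6, 1.4, 7.6]
grip_width: 0.207
t: 16.0
eef_pos: [0.5286, 0.1574, 0.1465]
eef_rot: [179.8, 0.5, 166.2]
ft_force: [0.8, 0.3, 0.2]
grip_width: 0.98
[85.8, 55.9] 0.98 [ 0.322 -0.111  0.016]
[76.7, 178.0] 0.74 [0.38  0.056 0.016]
[ 34  36  20  17 340] [184.  313.5] [0.50919107 0.16134811 0.058     ]
164 289 341 [0.491 0.144] [0.502 0.188]
174 286 342 [0.499 0.139] [0.511 0.187]
184 286 342 [0.508 0.137] [0.52  0.185]
194 286 342 [0.517 0.134] [0.529 0.183]
204 286 341 [0.526 0.132] [0.538 0.18 ]
214 286 341 [0.535 0.129] [0.547 0.178]
224 287 341 [0.544 0.127] [0.556 0.176]
234 287 341 [0.554 0.125] [0.566 0.174]
244 288 341 [0.564 0.123] [0.576 0.172]
```

View pics/s6.png

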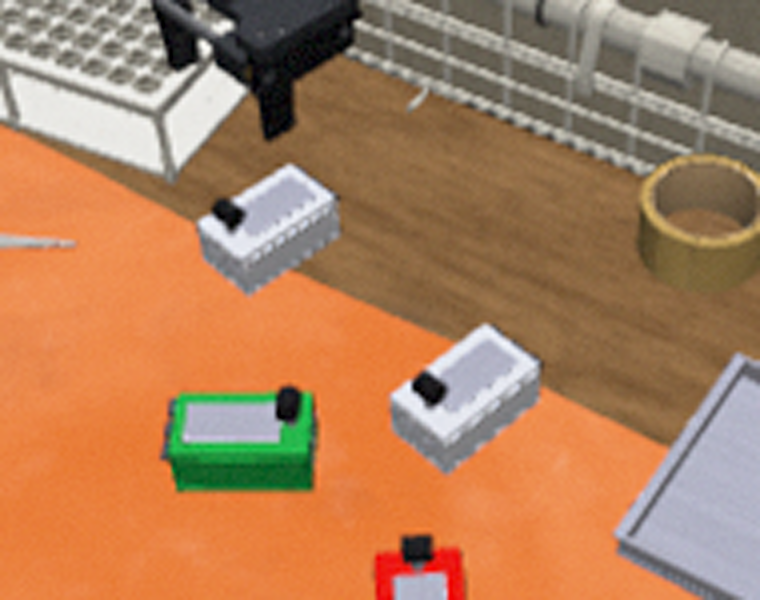

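The left case is shut again, bar at crop (228,213). Before I grip its body, I check the wide gripper body (190 mm) against the rack on the left.

```bash
python3 - <<'E'
from h import *
t=r.camera('top'); s=r.camera('scene')
w=dict(t); 
W=r.camera('wrist'); W=dict(W); W['xyz']=[.44,.179,.312]; W['rotation']=[-15.4,0,76.]
def tri(rs):
    A=np.zeros((3,3));b=np.zeros(3)
    for o,d in rs:
        d=d/np.linalg.norm(d);P=np.eye(3)-np.outer(d,d);A+=P;b+=P@o
    p=np.linalg.solve(A,b); return np.round(p,3),[round(float(np.linalg.norm((np.eye(3)-np.outer(d,d)/(d@d))@(p-o)))*1000,1) for o,d in rs]
R=(247/1.2,497/1.2)
print(tri([ray(s,(140,241)),fray(W,R)])); print(tri([ray(t,(217/1.2,214/1.2)),fray(W,R),ray(s,(140,241))]))
print(tri([ray(t,(217/1.2,214/1.2)),ray(s,(140,241))]))
u=s['image'][60:180,150:290]; 
c=r.camera('top')
import cv2
a=cv2.resize(np.ascontiguousarray(s['image'][60:180,150:290,::-1]),None,fx=4,fy=4); b=cv2.resize(np.ascontiguousarray(t['image'][80:200,40:180,::-1]),None,fx=4,fy=4)
cv2.imwrite('pics/rack.png',cv2.resize(np.hstack([a,b]),None,fx=.7,fy=.7))
E
```

```text
(array([0.531, 0.235, 0.085]), [7.1, 7.1])
(array([0.544, 0.246, 0.069]), [7.3, 12.2, 5.6])
(array([0.552, 0.249, 0.067]), [0.9, 0.9])
```

View pics/rack.png

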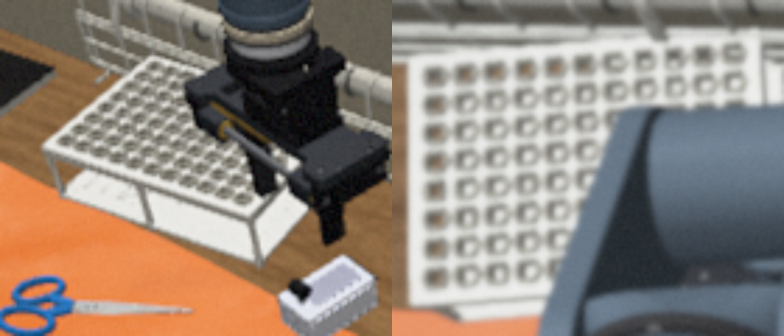

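The rack corner is at about (0.55, 0.25, z 0.07 to 0.085), too close to where the gripper body would be. I'll slide the shut case about 75 mm along its own axis, away from the rack, by its bar, and then grip the body.

```bash
python3 -c "
from h import *
go([.5102,.161,.0432],-14)"
```

```text
shift [14.2  0.6 98. ] turn [-0.1 -0.2  0.2] t 16.35
```

```bash
python3 -m creep '[[10,0,40,0,0,0,60],[15,0,75,0,0,0,50],[15,0,92,0,0,0,45],[15,0,98.5,0,0,0,40],[15,0,98.5,0,0,0,34],[15,0,98.5,0,0,0,26],[15,0,98.5,0,0,0,18],[15,0,98.5,0,0,0,8],[15,0,98.5,0,0,0,8],[15,0,98.5,0,0,0,8]]' 12
python3 -m creep '[[3,0,0,0,0,0,8],[9,0,0,0,0,0,8],[18,0,0,0,0,0,8],[28,0,0,0,0,0,8],[38,0,0,0,0,0,8],[48,0,0,0,0,0,8],[58,0,0,0,0,0,8],[67,0,0,0,0,0,8],[73,0,0,0,0,0,8],[75,0,0,0,0,0,8]]' 12
```

```text
t: 17.6
eef_pos: [0.511, 0.1607, 0.0445]
eef_rot: [180.0, 0.1, 166.2]
ft_force: [-0.4, -0.5, 5.5]
grip_width: 0.207
t: 18.85
eef_pos: [0.438, 0.1789, 0.0444]
eef_rot: [180.0, 0.1, 166.2]
ft_force: [5.6, -1.7, 6.1]
grip_width: 0.206
```

```bash
python3 -m creep '[[0,0,0,0,0,0,12],[0,0,0,0,0,0,20],[0,0,0,0,0,0,30],[0,0,0,0,0,0,40],[0,0,0,0,0,0,50],[0,0,-5,0,0,0,60],[-10,0,-20,0,0,0,75],[-20,0,-50,0,0,0,80],[-30,0,-80,0,0,0,80],[-30,0,-80,0,0,0,80]]' 12
python3 - <<'E'
from h import *
c=r.camera('scene'); 
c=r.camera('wrist'); im=c['image'].astype(int); save(c,'w7.png',1.2)
l=cv2.connectedComponentsWithStats((im.max(2)[130:235,270:360]<60).astype(np.uint8))
for s,p in zip(l[2][1:],l[3][1:]):
    if s[4]>60: a=p[::-1]+[130,270]; b=fonz(c,a,.058); print(s,a,b)
s=((im.max(2)-im.min(2)<40)&(im.max(2)>110)).astype(np.uint8); s[:110]=0;s[245:]=0;s[:,:270]=0;s[:,370:]=0
L=[];Q=[]
for v in range(130,246,8):
    u=np.where(s[v])[0]
    if len(u): 
        a,b2=fonz(c,(v,u.min()),.038)[:2],fonz(c,(v,u.max()+1),.038)[:2]; print(v,u.min(),u.max(),np.round(a,3),np.round(b2,3))
for k in r.spot_point(c,'case_b_center')[:4]: print(k['at'],k['score'],np.round(fonz(c,k['at'],.016),3))
E
```

```text
t: 20.1
eef_pos: [0.4694, 0.1715, 0.1262]
eef_rot: [179.9, 0.3, 166.2]
ft_force: [-0.5, -0.2, -0.0]
grip_width: 0.907
[ 33  31  24  20 456] [170.72149123 314.69517544] [0.43590926 0.179946   0.058     ]
154 284 345 [0.42  0.158] [0.432 0.207]
162 284 345 [0.426 0.157] [0.438 0.206]
170 284 345 [0.433 0.155] [0.445 0.204]
178 284 345 [0.439 0.153] [0.451 0.203]
186 285 345 [0.446 0.152] [0.458 0.201]
194 285 344 [0.453 0.151] [0.464 0.199]
202 285 344 [0.459 0.149] [0.471 0.197]
210 285 344 [0.466 0.147] [0.478 0.196]
218 285 344 [0.473 0.145] [0.485 0.194]
226 286 344 [0.48  0.144] [0.492 0.193]
234 286 343 [0.487 0.142] [0.499 0.191]
242 287 343 [0.495 0.141] [0.507 0.189]
[138.5, 167.8] 0.72 [0.378 0.052 0.016]
[134.7, 47.1] 0.71 [ 0.319 -0.111  0.016]
```

View pics/w7.png

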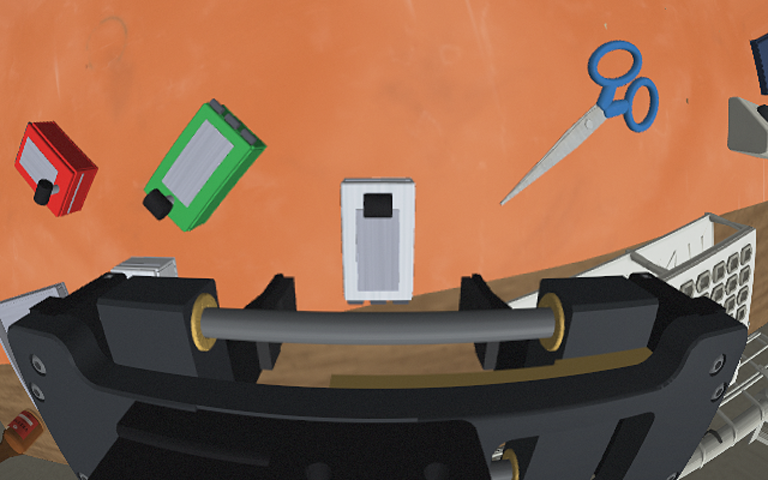

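The case slid straight, bar at (378,205) in the picture, with its yaw still -13.5. Now I grip the body at its middle.

```bash
python3 -c "
from h import *
go([.4666,.1725,.0075],-13.7)"; 
```

```text
shift [ -0.9   1.5 115.8] turn [-0.  -0.1 -0.1] t 20.25
```

```bash
python3 -m creep '[[-1,1,40,0,0,0,80],[-1,1,75,0,0,0,80],[-1,1,98,0,0,0,80],[-1,1,110,0,0,0,80],[-1,1,115.5,0,0,0,78],[-1,1,115.5,0,0,0,70],[-1,1,115.5,0,0,0,62],[-1,1,115.5,0,0,0,55],[-1,1,115.5,0,0,0,45],[-1,1,115.5,0,0,0,45]]' 40
python3 -m creep '[[0,0,0,0,0,0,45],[0,0,0,0,0,0,45],[0,0,-4,0,0,0,45],[0,0,-12,0,0,0,45],[0,0,-25,0,0,0,45],[0,0,-45,0,0,0,45],[0,0,-70,0,0,0,45],[0,0,-95,0,0,0,45],[0,0,-110,0,0,0,45],[0,0,-115,0,0,0,45]]' 45
python3 - <<'E'
from h import *
c=r.camera('wrist'); save(c,'w8.png',1.2)
for k in r.spot_point(c,'tray')[:2]: print(k['at'],k['score'],np.round(fonz(c,k['at'],0),3))
go([.515,-.278,.13],-0); go([.515,-.278,.13],-13.7)
E
```

```text
t: 21.5
eef_pos: [0.4683, 0.1721, 0.0089]
eef_rot: [180.0, 0.0, 166.2]
ft_force: [-0.7, -1.3, 4.4]
grip_width: 0.597
t: 22.75
eef_pos: [0.4684, 0.1722, 0.1245]
eef_rot: [180.0, 0.1, 166.2]
ft_force: [0.0, 0.1, -5.6]
grip_width: 0.593
shift [-153.1 -425.9   -6.3] turn [  0.    0.  -13.8] t 22.85
shift [-153.1 -425.9   -6.3] turn [ 0.   0.  -0.1] t 22.85
```

View pics/w8.png

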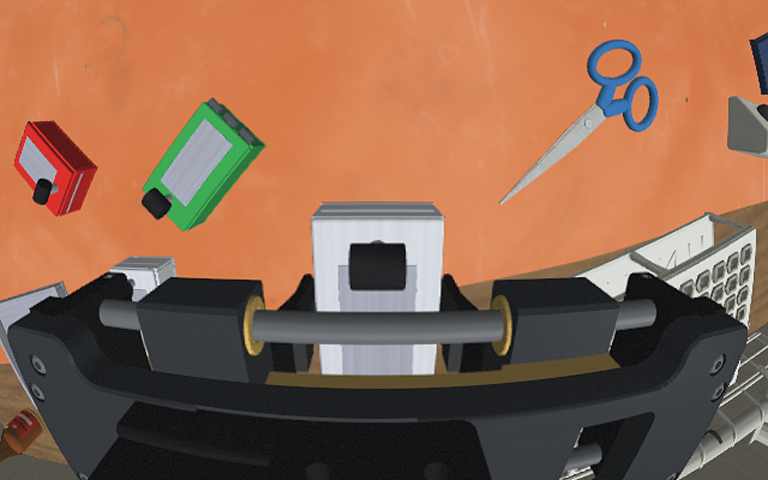

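The case is held level; its bar is at (378,266) and the reading of 5.6 N puts it at about 0.57 kg. Now I carry it over the tray.

```bash
python3 -m creep '[[-8,-20,-8,0,0,-1,45],[-22,-62,-18,0,0,-2,45],[-40,-110,-22,0,0,-4,45],[-58,-160,-22,0,0,-6,45],[-76,-210,-22,0,0,-7,45],[-94,-260,-22,0,0,-9,45],[-112,-312,-22,0,0,-10,45],[-128,-358,-22,0,0,-12,45],[-143,-400,-22,0,0,-13,45],[-153,-426,-22,0,0,-13.8,45]]' 45
python3 - <<'E'
from h import *
c=r.camera('top')
im=c['image']; save(c,'t9.png',3,(140,280,340,520))
print([np.round(onz(c,(v/1.2,u/1.2),.02)[:2],3) for u,v in((457,198),(568,200),(568,291),(456,290))])
print(r.state()['eef_pos'],r.state()['ft_force'])
E
```

```text
t: 24.1
eef_pos: [0.5144, -0.2803, 0.1439]
eef_rot: [179.9, -0.1, 179.9]
ft_force: [-0.1, 0.3, -5.4]
grip_width: 0.591
[array([ 0.604, -0.184]), array([ 0.604, -0.389]), array([ 0.435, -0.385]), array([ 0.434, -0.182])]
[ 0.5156081  -0.28430406  0.14414893] [ 2.02001775 -3.05337431 -4.61222741]
```

The viewer's limit is reached, so I go on by numbers: the tray rim gives centre (0.519, -0.285) and yaw about 0, and the TCP is there. Contact is expected at a TCP height of about 0.0129.

```bash
python3 -m creep '[[0,0,15,0,0,0,45],[0,0,40,0,0,0,45],[0,0,65,0,0,0,45],[0,0,85,0,0,0,45],[0,0,100,0,0,0,45],[0,0,110,0,0,0,45],[0,0,117,0,0,0,45],[0,0,122,0,0,0,45],[0,0,125,0,0,0,45],[0,0,126,0,0,0,45]]' 45
python3 -c "
from h import *
r.camera('top');s=r.state();print(s['eef_pos'],s['ft_force'])"
```

```text
t: 25.4
eef_pos: [0.5151, -0.2782, 0.0196]
eef_rot: [-180.0, 0.0, 180.0]
ft_force: [0.2, -0.0, -4.8]
grip_width: 0.594
[ 0.51506746 -0.2782184   0.01960496] [-0.25075521 -0.39072272 -3.76008394]
```

```bash
python3 -m creep '[[0,0,1,0,0,0,45],[0,0,2,0,0,0,45],[0,0,3,0,0,0,45],[0,0,4,0,0,0,45],[0,0,5,0,0,0,45],[0,0,5.5,0,0,0,45],[0,0,6,0,0,0,45],[0,0,6.3,0,0,0,45],[0,0,6.3,0,0,0,45],[0,0,6.3,0,0,0,45]]' 45
```

```text
t: 26.7
eef_pos: [0.515, -0.2781, 0.0132]
eef_rot: [-180.0, 0.0, 180.0]
ft_force: [-0.1, 0.1, -5.2]
grip_width: 0.592
```

```bash
python3 -m creep '[[0,0,0.3,0,0,0,45],[0,0,0.6,0,0,0,45],[0,0,0.9,0,0,0,45],[0,0,1.2,0,0,0,45],[0,0,1.2,0,0,0,45],[0,0,1.2,0,0,0,45],[0,0,1.2,0,0,0,45],[0,0,1.2,0,0,0,45],[0,0,1.2,0,0,0,45],[0,0,1.2,0,0,0,45]]' 45
```

```text
t: 27.95
eef_pos: [0.515, -0.2781, 0.0129]
eef_rot: [-180.0, 0.0, 180.0]
ft_force: [-1.7, 1.2, 5.3]
grip_width: 0.594
```

Contact: fz went from -5 to +5 N at the expected height. Now I release and leave.

```bash
python3 -m creep '[[0,0,0.5,0,0,0,52],[0,0,0.5,0,0,0,56],[0,0,0.5,0,0,0,60],[0,0,0.5,0,0,0,66],[0,0,0.5,0,0,0,72],[0,0,0.5,0,0,0,72],[0,0,-10,0,0,0,72],[0,0,-40,0,0,0,72],[0,0,-80,0,0,0,72],[0,0,-120,0,0,0,72]]' 45
python3 -m creep '[[60,0,-20,0,0,0,72],[100,0,-40,0,0,0,72],[100,30,-60,0,0,0,72],[100,80,-60,0,0,0,72],[100,80,-60,0,0,0,72],[100,80,-60,0,0,0,72],[100,80,-60,0,0,0,72],[100,80,-60,0,0,0,72],[100,80,-60,0,0,0,72],[100,80,-60,0,0,0,72]]' 45
python3 - <<'E'
from h import *
for n in('top','scene'):
    c=r.camera(n)
    for o in('case_a_center','tray'):
        for k in r.spot_point(c,o)[:4]: print(n,o,np.round(k['at']),round(k['score'],2),np.round(onz(c,k['at'],.02),3))
    if n=='scene':
        im=c['image'].astype(int); l=cv2.connectedComponentsWithStats((im.max(2)[150:290,280:470]<60).astype(np.uint8))
        for s,p in zip(l[2][1:],l[3][1:]):
            if 20<s[4]<400: a=p[::-1]+[150,280]; print('black',s[4],a.round(),onz(c,a,.056).round(3),onz(c,a,.060).round(3))
E
```

```text
t: 29.2
eef_pos: [0.5149, -0.278, 0.1337]
eef_rot: [-180.0, 0.0, 180.0]
ft_force: [0.0, 0.0, 0.2]
grip_width: 0.826
t: 30.45
eef_pos: [0.415, -0.1983, 0.1918]
eef_rot: [180.0, -0.0, 180.0]
ft_force: [0.7, 0.7, 1.1]
grip_width: 0.826
scene case_a_center [237. 406.] 0.91 [ 0.518 -0.281  0.02 ]
scene tray [242. 401.] 0.71 [ 0.498 -0.277  0.02 ]
black 23 [178. 344.] [ 0.581 -0.071  0.056] [ 0.578 -0.072  0.06 ]
black 141 [193. 343.] [ 0.537 -0.093  0.056] [ 0.533 -0.094  0.06 ]
black 178 [207. 382.] [ 0.545 -0.198  0.056] [ 0.542 -0.199  0.06 ]
black 35 [207. 307.] [ 0.45  -0.039  0.056] [ 0.447 -0.041  0.06 ]
black 39 [238. 401.] [ 0.484 -0.276  0.056] [ 0.481 -0.277  0.06 ]
black 37 [247. 304.] [ 0.347 -0.097  0.056] [ 0.345 -0.098  0.06 ]
```

```bash
python3 -c "
from bench import r
print(r.finish_job())"
```

```text
the job is handed in; nothing more can be done
None
```

I checked both hinges and handed the job in at about 30 s. The left case is the stiff one, and it now sits shut in the tray.

- **Left case, tested first:** I raised the lid to about 45° and let go; it stayed up, so this hinge is stiff.
- **Right case:** I raised the lid to about 45° and let go; it fell shut. Its grip bar was last seen at (0.450, -0.039), the same place as before the test.
- **Moving the stiff case:** I closed its lid by the bar, then slid the shut case about 75 mm by the bar. The rack stood too close for the gripper to take the case where it was.
- **Setting it down:** I gripped the case across its middle, carried it to the tray and lowered it until the force changed from -5 N to +5 N at the expected height. Then I let go and moved the arm clear.

**Last checks:** The scene camera put the stiff case's centre at (0.518, -0.281) and its bar about where a flat, shut case would have it. The tray centre measured (0.519, -0.285). No move reported a wrist force above about 10 N.

**What the checks missed:**
- The recogniser found no case or tray in the final top view, probably because the arm was in the way.
- The picture limit was used up before placing, so I checked the final placement by numbers, not by eye.
- The recogniser missed the right case in the last scene view, so its place is confirmed only by its bar.

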